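# Scan a prop spyglass and put it away in its drawer

## Robot

A 6-joint arm with a two-finger parallel gripper is mounted at the origin on the work surface. World frame = base frame: x ahead of the robot, y to its left, z up, the work surface at z = 0. Lengths are in m, angles in rad, forces in N, time in s.
With the tool pointing down it reaches from about 0.35 to 0.725 m from the base axis. Payload 6 kg.
Tool frame: the origin (TCP) lies on the centre line of the jaws, within the pads' length; the fingertips stand 22 mm ahead of it and the grasp point (between the pads) lies 3 mm ahead of it (tips_ahead is the distance from the TCP to the fingertips, in m); x points along the fingers, z is the direction in which the jaws open and shut, and the axes are right-handed (so a half turn about x gives the same grasp; the last joint's range is limited). The gripper opens to 85 mm and grips with 20 to 120 N. Pads are 22 mm wide; open, the fingers measure 114 mm over their backs; the gripper's body (76 mm by 85 mm) begins 54 mm behind the grasp point. The pads swing forward as they close: fully open they stand 13 mm farther back than shut.
Start: joints at [-0.98, 0.04, 0.085, 0, -1.615, -0.334], TCP at [0.152, -0.58, 0.253] pointing down, gripper open.
Joint ranges: [-2.56, 2.56], [-1.29, 2.01], [-1.08, 1.49], [-3.29, 1.98], [-2.81, -0.18], [-2.99, 2.99]. Speed limits (rad/s): [2.57, 2.57, 3.01, 3.14, 3.14, 3.14].

## Interface

Orientations are given as a 3x3 rotation matrix whose columns are the frame's x, y, z axes.
In Python, from plant import get_obs, camera, sign_off, tips_ahead gives the robot as it stands.
- The arm moves only by the tool step_arm, never from a script. Its argument "series" is a list of rows, each a list of 3 entries, a list of its own where there are three numbers: the shift along the tool's x, y, z in mm, then the turn, a rotation vector about the tool's x, y, z in rad, then the gripper command: -1 is fully open, 1 is shut, values between are in proportion. In form: [[[tx, ty, tz], [wx, wy, wz], jaw], ...]. A call has 1 to 12 rows; each row is the pose to reach, as a shift and turn from the pose measured when the call began, along the tool's axes at that moment; what a row does not reach only later rows make up. A row lasts 1/12 s, in which the tool goes at most 41.7 mm and 7.16 degrees, less where a joint would pass 70% of its speed; a pose out of reach is approached as far as the arm can. A call with a gripper value outside its range is refused whole. The fingers move at their own pace and stop on an object; "newtons" is the grip in N (left out, the last holds). Time passes only in rows, so rows that repeat a pose let the fingers close. It gives the time, the measured TCP pose, the force and the opening at its end, in the units of the state.
- get_obs(): the state, without advancing time (a new reading comes with each control period).
- camera(name): name is "side" or "top" or "wrist"; returns a dict with "color" (400x640x3 uint8, red, green, blue), "range_z" (400x640 float32, m along the optical axis (not along the pixel's ray), 0 where there is no reading), "vertical_fov" (degrees; the focal length in pixels is half the picture's height over the tangent of half this angle, whatever the lens; pixels are square), "cx", "cy" (the principal point, pixels), "extrinsics" (4x4, takes a point from camera to world coordinates). Camera axes: x right, y up, looking along -z (the intrinsics and any distortion apply to the point x, -y, -z); pixel columns grow to the right and rows downward; lengths in m; the calibration is good to about 2 mm. The wrist camera is an equidistant fisheye: a pixel r from the principal point sees the ray r / f radians off the axis. A picture is of the moment at which its call begins.
- sign_off(): hands the job in, once; it reports no verdict.
The state is a dict: "t": time; "q": joint angles; "joint_velocities": joint speeds; "joint_torque": joint torques, N m; "tcp_pos": TCP position; "tcp_rot": TCP orientation; "wrist_force": force on the tool from outside, world axes, zero at the start; "ft_torque": the same for the moment, N m; "width": finger opening in m.
Only numpy, scipy, OpenCV 4.12 (cv2) and the standard library are available. Lean on these libraries where they do the work, as an engineer would, in place of code of your own. Each camera call takes 0.05 s, during which the arm holds its last target. There are 200 camera calls.

## Task

Check the prop spyglass back in: its bar-code label is underneath, so roll or turn the spyglass until the label shows, and lay it on the rubber mat with the label facing the window of the clamped bar-code scanner. With it lying there let go, squeeze the scanner's trigger fully home between trigger and grip, hold it for half a second and let it spring back; then lay the spyglass in the open top drawer and push the drawer shut. Do not drop the spyglass, and leave the other props where they are.

Things in the scene. Friction and masses are not known exactly. Their poses are not given: they have to be found in the camera images.
- spyglass: prop spyglass, 165 mm long, 0.22 kg; lies and rolls on two brass bands of 22 mm radius (38 mm for 100 degrees; soon stops by itself). Origin on its axis at mid length; x along it to the lens end: eyepiece tube, 26 mm across, -82 to -52 mm; band to -32; dark leather barrel, 40 mm across, to +48 (grip here); band to +82. Own z points out through its label, at first 20 degrees off straight down
- label (a point): centre of the white bar-code label, 50 x 22 mm, stuck round the spyglass's barrel: 20.6 mm from the axis, 7.5 mm from the spyglass's origin along its x; same axes as the spyglass, so z points straight out of the label
- station: fixed scanner stand: grey base plate 280 x 220 x 6 mm, origin under its centre, x away from the robot, y to the left. On it a rubber mat, 100 (x) x 200 mm, top 8 mm above the bench, centre at x = -90 mm; a rod 19 mm thick, 252 mm high at x = 101, y = 62 mm. Label best placed: spyglass along y with its axis at x = -90 mm, label at y = 0, turned away from the robot and 35 degrees up
- scanner: light grey pistol-grip bar-code scanner without its trigger, clamped on its side: head 105 mm long, 68 x 58 mm; grip 34 mm front to back, 30 mm thick, sticks out 110 mm level to the right (this -z, the stand's -y). Origin at the window in the head's front, 129 mm above the bench; x is the line of sight, to the robot and 35 degrees down; y points up, leaning 35 degrees to the robot
- window (a point): centre of the scanner's window, axes as the scanner's: x is the line of sight. It reads a label whose centre is 80 to 220 mm off along x, within 30 mm along y and 40 mm along z, and that faces the window within 30 degrees
- grip_mid (a point): midway between the trigger's front and the back of the grip, 160 mm or so above the bench; axes as the scanner's. A gripper squeezes here along x: trigger on +x, back of the grip on -x, some 27 mm to either with the trigger out, 48 mm in all when squeezed. It comes along -y (35 degrees off vertical, moving down and away from the robot) or straight down
- trigger_face (a point): middle of the front face of the black trigger, a blade 42 mm long and 20 mm wide before the grip, hinged at the end next to the head, 27 mm from this point
- trigger (a joint): angle of the sprung trigger: 0 out, 0.22 rad fully squeezed (6 mm at trigger_face); takes about 3 N to start and 10 N fully squeezed, springs back to 0 when let go
- unit: fixed black plastic frame of a unit with two clear drawers, 270 mm deep (x), 260 mm wide, 190 mm high, front to -x (the robot); origin under its centre. Only the top drawer moves
- drawer_floor (a point): centre of the top drawer's inner floor, 104 mm above the bench, moves with the drawer; x to the back of the unit. Inside, 246 mm front to back (x) by 232 mm, walls 66 mm high
- drawer_front (a point): middle of the outside of the top drawer's front panel (256 mm wide), 150 mm above the bench, moves with the drawer. From the panel's upper edge, 30 mm higher, a lip 200 mm wide sticks out 21 mm to -x, turned down 14 mm at its outer edge. Push panel or lip along the unit's x to shut the drawer
- drawer (a joint): how far the top drawer is out, m: 0 shut, 0.18 fully out; stays where it is left (1 N of friction)
- bowl: green plastic bowl, 124 mm across, 55 mm high; a bystander, leave it
- candlestick: brass candlestick standing upright, 140 mm high on an 84 mm foot; a bystander, leave it
- watch_a: brass pocket watch lying face up, 54 mm across, 14 mm thick; a bystander, leave it
- watch_b: steel pocket watch lying face up, 48 mm across, 14 mm thick; a bystander, leave it
- desk_clock: round dark-wood clock lying face up, 92 mm across, 30 mm thick; a bystander, leave it
- folded_fan: folded wooden hand fan lying flat, 200 x 22 x 16 mm, its long side along its x; a bystander, leave it
- table_bell: brass hand bell standing on its mouth, 108 mm high, 72 mm across; a bystander, leave it
Mind the look-alikes: they are no part of the job. What is shaped like the spyglass but turquoise is not meant.

How it is judged:
On the way, in this order (a step that is already met when the one before it is completed fails the run):
1. the spyglass lies still on the mat, let go, its label in the scanner's view and facing the window (x of label in the frame of window between 0.08 and 0.22 m and y of label in the frame of window between -0.03 and 0.03 m and z of label in the frame of window between -0.04 and 0.04 m and angle between the z axis of label and the x axis of window, either way round below 0.55 rad and height (world z) of label above 0.03 m and height (world z) of spyglass below 0.04 m and contact force between the fingers and spyglass below 0.3 N and linear speed of spyglass below 0.02 m/s), for 0.2 s.
2. the trigger is fully squeezed, the fingers bearing on the scanner's grip too, while the label faces the window (x of label in the frame of window between 0.08 and 0.22 m and y of label in the frame of window between -0.03 and 0.03 m and z of label in the frame of window between -0.04 and 0.04 m and angle between the z axis of label and the x axis of window, either way round below 0.55 rad and height (world z) of label above 0.03 m and height (world z) of spyglass below 0.04 m and value of joint trigger above 0.18 rad and contact force between the fingers and scanner above 1 N), for 0.3 s.
3. the trigger is let out again (x of label in the frame of window between 0.08 and 0.22 m and y of label in the frame of window between -0.03 and 0.03 m and z of label in the frame of window between -0.04 and 0.04 m and angle between the z axis of label and the x axis of window, either way round below 0.55 rad and height (world z) of label above 0.03 m and height (world z) of spyglass below 0.04 m and value of joint trigger below 0.04 rad), for 0.1 s.
4. the spyglass lies in the top drawer, let go (x of spyglass in the frame of drawer_floor between -0.12 and 0.12 m and y of spyglass in the frame of drawer_floor between -0.11 and 0.11 m and z of spyglass in the frame of drawer_floor between 0.01 and 0.034 m and contact force between the fingers and spyglass below 0.3 N), for 0.2 s.
At the end, for the whole second after the job is handed in: The spyglass lies at rest on the floor of the top drawer (its axis 10 to 34 mm above the floor), the drawer is shut to within 12 mm, and the scanner's trigger is out (under 0.04 rad) (all of step 4 and value of joint drawer below 0.012 m and value of joint trigger below 0.04 rad and linear speed of spyglass below 0.03 m/s); the robot touches nothing.
It fails at once if the spyglass falls or runs free: faster than 0.6 m/s with no finger on it (linear speed of spyglass above 0.6 m/s and contact force between the fingers and spyglass below 0.3 N).
It fails at once if another prop is moved by more than 30 mm (distance of any of bowl, candlestick, watch_a, watch_b, desk_clock, folded_fan, table_bell from where it was at the start of the episode above 0.03 m).
It also fails if it takes over 72 s, if anything falls off the work surface, if the arm or the gripper's body presses on something with over 40 N, if the wrist force passes 120 N, or if a joint passes its speed limit or range.

## Working session

There is one attempt and no reset: what is moved stays moved. The work goes in short steps, Python scripts to look and compute and a tool call to move; the robot and the scene stay as the last step left them, time stands still between calls to the robot, and variables do not carry over. Pictures are saved under pics/ and viewed, about 8 in all and at most 12, crops included, and the job is handed in when it is done.

Besides the shell and the picture viewer there is one more tool, called after "Emit:" as name(argument=value, ...) on one line, values as JSON. step_arm: Moves the arm, as the interface text tells. Its arguments: {"type":"object","properties":{"series":{"type":"array"},"newtons":{"type":"number"}},"required":["series"]}

```bash
mkdir -p pics; ls; cat > h.py <<'E'
import numpy as np, cv2
from plant import get_obs, camera, sign_off, tips_ahead
def cloud(c):
    h,w=c["range_z"].shape; f=h/2/np.tan(np.radians(c["vertical_fov"])/2)
    v,u=np.mgrid[:h,:w].astype(float); z=c["range_z"].astype(float)
    p=np.stack([(u-c["cx"])/f*z,-(v-c["cy"])/f*z,-z,np.ones_like(z)],-1)
    P=(p@np.array(c["extrinsics"]).T)[...,:3]; P[z==0]=np.nan
    return P
def save(n,c): cv2.imwrite(f"pics/{n}.png",c[...,::-1])
E
python3 - <<'E'
from h import *
o=get_obs(); print(o, tips_ahead)
for n in("top","side"):
    c=camera(n); save(n+"0",c["color"]); np.savez(n+"0.npz",**c); print(n,c["vertical_fov"],c["cx"],c["cy"],np.round(c["extrinsics"],3), [k for k in c])
E
```

```text
pics
{'t': 0.0, 'q': array([-9.80330732e-01,  4.08358010e-02,  8.38039936e-02, -4.73279185e-04,
       -1.61549386e+00, -3.33709504e-01]), 'joint_velocities': array([-0.00196608,  0.00249636, -0.0009191 ,  0.00176105,  0.00072432,
        0.00125952]), 'joint_torque': array([ 1.29686683e-03, -3.68215978e+01,  3.47428787e+01,  6.93228588e+00,
       -5.15601598e-03,  9.64104061e-06]), 'tcp_pos': array([ 0.15238487, -0.58002867,  0.2522596 ]), 'tcp_rot': array([[-5.70056511e-04, -9.67213537e-01, -2.53963872e-01],
       [ 1.69976751e-03, -2.53964484e-01,  9.67212051e-01],
       [-9.99998393e-01,  1.19685989e-04,  1.78881225e-03]]), 'wrist_force': array([ 1.09992565, -0.20784288, -0.91640676]), 'ft_torque': array([ 0.01821428, -0.02022586, -0.03509161]), 'width': 0.08540152134978675} 0.022
top 46.82179341474627 314.95796894883125 205.7884924755167 [[ 0.066  0.974 -0.216  0.209]
 [-0.998  0.063 -0.02   0.058]
 [-0.006  0.217  0.976  1.506]
 [ 0.     0.     0.     1.   ]] ['color', 'range_z', 'vertical_fov', 'cx', 'cy', 'extrinsics']
side 55.06100771765621 321.97569860979513 198.04060201840755 [[-0.877  0.366 -0.31   0.079]
 [-0.479 -0.644  0.596  0.873]
 [ 0.018  0.671  0.741  1.131]
 [ 0.     0.     0.     1.   ]] ['color', 'range_z', 'vertical_fov', 'cx', 'cy', 'extrinsics']
```

View pics/top0.png

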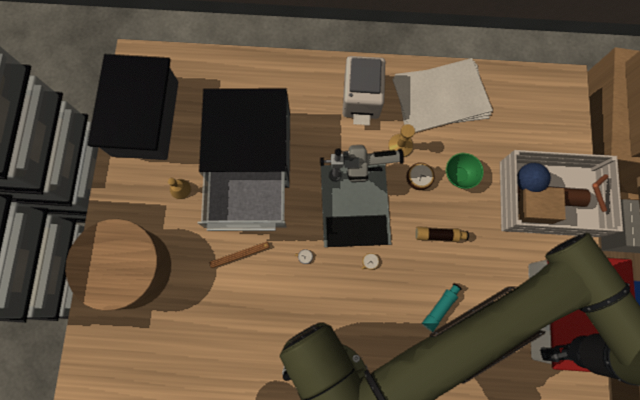

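View pics/side0.png

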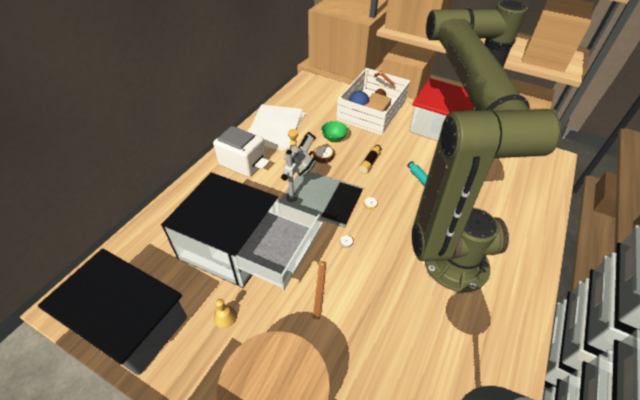

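In the top view the dark, brass-banded spyglass is at (442,235) and the turquoise look-alike at (443,306). The spyglass fits the description (leather barrel, brass bands). The station is at (357,205), and the open drawer at (245,195). I'll take an enlarged crop and measurements.

```bash
python3 - <<'E'
from h import *
c=dict(np.load("top0.npz")); P=cloud(c); im=c["color"]
a=cv2.resize(im[215:255,405:485],None,fx=5,fy=5,interpolation=cv2.INTER_CUBIC)
b=cv2.resize(im[135:255,310:410],None,fx=4,fy=4,interpolation=cv2.INTER_CUBIC)
o=np.zeros((490,800,3),np.uint8); o[:200,:400]=a; o[:480,400:800]=b
d=cv2.resize(im[165:235,195:295],None,fx=4,fy=4); o[205:485,:400]=d
save("crop1",o)
# spyglass points
R=P[215:255,405:485]; m=(R[...,2]>0.012)
q=R[m]; print("spy n",len(q),q.min(0),q.max(0))
mm=q[:,:2].mean(0); u,s,vt=np.linalg.svd(q[:,:2]-mm); ax=vt[0]; 
t=(q[:,:2]-mm)@ax; w=(q[:,:2]-mm)@vt[1]
print(mm,ax,t.min(),t.max(),w.min(),w.max())
for lo in np.arange(-.09,.09,.015):
    k=(t>=lo)&(t<lo+.015)
    if k.any(): print(round(lo,3),k.sum(),np.round([w[k].min(),w[k].max(),q[k,2].max()],4))
# plate grey / mat
Z=P[...,2]
for nm,lo,hi in(("mat",0,0.03),):
    sub=(slice(150,255),slice(312,400)); 
    dark=(im[sub].max(-1)<35)&(Z[sub]<.02)
    n,l,st,ce=cv2.connectedComponentsWithStats(dark.astype(np.uint8)); i=1+st[1:,4].argmax()
    ys,xs=np.where(l==i); pts=P[sub][ys,xs][:,:2].astype(np.float32); print("mat",cv2.minAreaRect(pts),np.median(P[sub][ys,xs][:,2]))
    pl=(Z[sub]>.002)&(Z[sub]<.02)&(im[sub].astype(int).ptp(-1)<30 if hasattr(im,'ptp') else np.ptp(im[sub].astype(int),axis=-1)<30)
    n,l,st,ce=cv2.connectedComponentsWithStats(pl.astype(np.uint8)); i=1+st[1:,4].argmax()
    ys,xs=np.where(l==i); pts=P[sub][ys,xs][:,:2].astype(np.float32); print("plate",cv2.minAreaRect(pts),cv2.boxPoints(cv2.minAreaRect(pts)))
# unit top
u=(Z>.17)&(Z<.21); u[:, :190]=0; u[:,300:]=0; u[:70]=0;u[180:]=0
pts=P[u][:,:2].astype(np.float32); r=cv2.minAreaRect(pts);print("unit top",r,cv2.boxPoints(r),np.median(Z[u]))
sub=(slice(172,235),slice(195,295)); A=P[sub]; k=(A[...,2]>.165)&(A[...,2]<.2)
print("rims",A[k].min(0),A[k].max(0)); k=(A[...,2]>.09)&(A[...,2]<.12);k=k&(A[...,0]>0.2)
print("floor",np.percentile(A[k],[1,50,99],axis=0)); 
E
```

```text
spy n 633 [ 0.44919501 -0.40935563  0.01232082] [ 0.49318293 -0.24235782  0.04837002]
[ 0.46917968 -0.31960463] [ 0.02298304 -0.99973586] -0.07719726852790475 0.08970615582924228 -0.020249420878394153 0.023802847830732242
-0.09 24 [-0.0152  0.0201  0.0436]
-0.075 63 [-0.0185  0.0238  0.0484]
-0.06 61 [-0.0185  0.0205  0.0467]
-0.045 57 [-0.017   0.0236  0.0456]
-0.03 57 [-0.0167  0.0195  0.0462]
-0.015 55 [-0.0168  0.0201  0.0481]
0.0 57 [-0.018   0.0207  0.0456]
0.015 59 [-0.018   0.0218  0.0482]
0.03 65 [-0.0181  0.022   0.0473]
0.045 62 [-0.0202  0.0227  0.048 ]
0.06 29 [-0.0099  0.0131  0.0367]
0.075 44 [-0.0127  0.0143  0.0395]
mat ((0.4687204360961914, -0.0520816370844841), (0.09802085906267166, 0.19856423139572144), 5.995946884155273) 0.006333459954303233
plate ((0.5569782257080078, -0.0430157333612442), (0.27940934896469116, 0.22246761620044708), 6.048281192779541) [[ 0.40633094  0.0528787 ]
 [ 0.42977154 -0.16835053]
 [ 0.7076255  -0.13891016]
 [ 0.6841849   0.08231907]]
unit top ((0.7215993404388428, 0.31995856761932373), (0.28504276275634766, 0.2615259289741516), 3.807990550994873) [[0.5707082  0.44096756]
 [0.588077   0.18001902]
 [0.87249047 0.19894958]
 [0.8551217  0.4598981 ]] 0.18797234585167832
rims [0.41192786 0.17292707 0.16500672] [0.60362403 0.43917135 0.18626145]
floor [[0.4586525  0.18610855 0.09576667]
 [0.53777879 0.30972142 0.10308086]
 [0.61804754 0.42415053 0.115435  ]]
```

View pics/crop1.png

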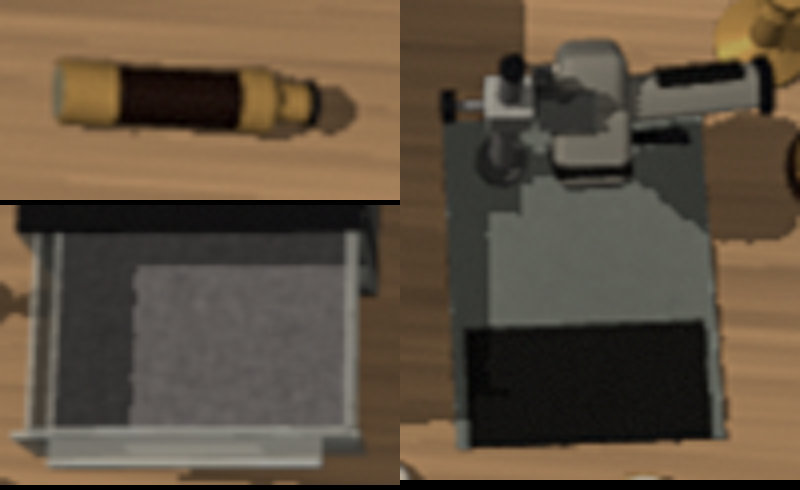

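The enlarged crop confirms the spyglass: leather barrel, lens end to +y, eyepiece to -y. The station's yaw is about 6°. Rolling plan: regrasp with the hand tilted back, set down with it tilted forward, about 45-50° each time.

```bash
cat >> h.py <<'E'
from scipy.spatial.transform import Rotation as Ro
# pose: point on spyglass axis, yaw of its x axis (deg), tilt (deg, + = fingers point away from robot), TCP distance before the point (m)
def tgt(pt,yaw,tilt,back):
    y=np.radians(yaw); xs=np.array([np.cos(y),np.sin(y),0]); p=np.array([np.sin(y),-np.cos(y),0]); t=np.radians(tilt)
    a=np.sin(t)*p-np.cos(t)*np.array([0,0,1]); yt=-xs; zt=np.cross(a,yt)
    return np.array(pt)-back*a, np.stack([a,yt,zt],1)
def row(P,R,o=None):
    o=o or get_obs(); M=np.array(o["tcp_rot"])
    print((1000*M.T@(P-o["tcp_pos"])).round(1).tolist(), Ro.from_matrix(M.T@R).as_rotvec().round(3).tolist())
def st():
    o=get_obs(); print("t",round(o["t"],2),"q",np.round(o["q"],2),"p",np.round(o["tcp_pos"],4),"F",np.round(o["wrist_force"],1),"w",round(o["width"],4)); return o
E
python3 - <<'E'
from h import *
print("hover");row(*tgt([.4703,-.3205,.022],91.3,-22,.112))
E
```

```text
hover
[126.7, -414.2, 160.3] [-1.319, -0.323, 0.257]
```

Emit:
step_arm(series=[[[127, -414, 160], [-1.319, -0.323, 0.257], -0.3], [[127, -414, 160], [-1.319, -0.323, 0.257], -0.3], [[127, -414, 160], [-1.319, -0.323, 0.257], -0.3], [[127, -414, 160], [-1.319, -0.323, 0.257], -0.3], [[127, -414, 160], [-1.319, -0.323, 0.257], -0.3], [[127, -414, 160], [-1.319, -0.323, 0.257], -0.3], [[127, -414, 160], [-1.319, -0.323, 0.257], -0.3], [[127, -414, 160], [-1.319, -0.323, 0.257], -0.3], [[127, -414, 160], [-1.319, -0.323, 0.257], -0.3], [[127, -414, 160], [-1.319, -0.323, 0.257], -0.3], [[127, -414, 160], [-1.319, -0.323, 0.257], -0.3], [[127, -414, 160], [-1.319, -0.323, 0.257], -0.3]], newtons=25)

```text
t: 1.1
tcp_pos: [0.5152, -0.3148, 0.1199]
tcp_rot: [[-0.381, 0.035, -0.924], [-0.009, -0.999, -0.034], [-0.924, -0.005, 0.381]]
wrist_force: [-0.9, -1.1, -1.1]
width: 0.0557
```

```bash
python3 - <<'E'
from h import *
st();row(*tgt([.4703,-.3205,.022],91.3,-22,.112)); row(*tgt([.4703,-.3205,.022],91.3,-22,.011))
c=camera("side"); P=cloud(c); im=c["color"]; save("side1",cv2.resize(im[110:230,250:450],None,fx=4,fy=4))
E
```

```text
t 1.1 q [-0.17  0.36  0.14  0.08 -1.73  0.21] p [ 0.5152 -0.3148  0.1199] F [-0.9 -1.1 -1.1] w 0.0557
[-4.3, 4.6, 5.2] [0.013, 0.007, -0.0]
[96.7, 4.6, 4.4] [0.013, 0.007, -0.0]
```

View pics/side1.png

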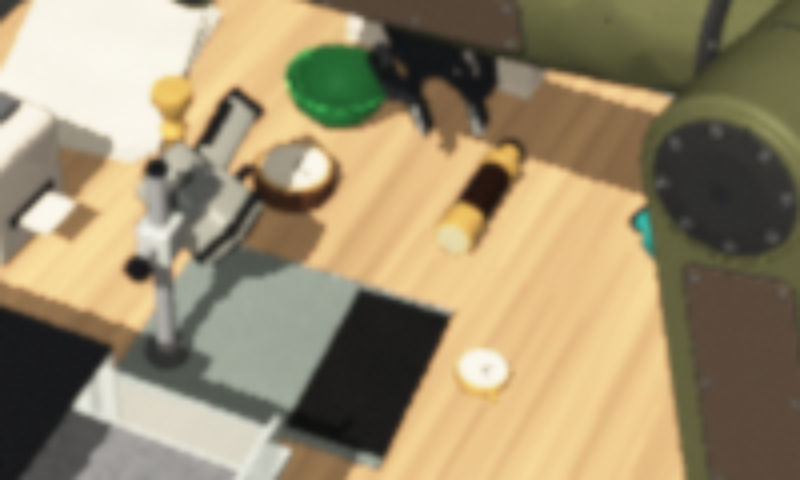

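The gripper hovers over the barrel and the label isn't visible yet. Descend and grip.

Emit:
step_arm(series=[[[35, 4.6, 4.4], [0.013, 0.007, 0], -0.3], [[70, 4.6, 4.4], [0.013, 0.007, 0], -0.3], [[97, 4.6, 4.4], [0.013, 0.007, 0], -0.3], [[97, 4.6, 4.4], [0.013, 0.007, 0], -0.3], [[97, 4.6, 4.4], [0.013, 0.007, 0], 1], [[97, 4.6, 4.4], [0.013, 0.007, 0], 1], [[97, 4.6, 4.4], [0.013, 0.007, 0], 1], [[97, 4.6, 4.4], [0.013, 0.007, 0], 1], [[97, 4.6, 4.4], [0.013, 0.007, 0], 1]], newtons=25)

```text
t: 1.9
tcp_pos: [0.4732, -0.3222, 0.0336]
tcp_rot: [[-0.374, 0.017, -0.927], [-0.009, -1.0, -0.015], [-0.928, 0.002, 0.374]]
wrist_force: [-1.4, -0.9, 1.6]
width: 0.039
```

```bash
python3 - <<'E'
from h import *
o=st(); A=np.array(o["tcp_pos"])+.011*np.array(o["tcp_rot"])[:,0]; print(A)
for f in(.45,1.0):
    row(*tgt([.465,-.3205,.042],91.3,-22+48*f,.011))
row(*tgt([.465,-.3205,.0235],91.3,26,.011))
E
```

```text
t 1.9 q [-0.2   0.33 -0.06  0.08 -1.55  0.2 ] p [ 0.4732 -0.3222  0.0336] F [-1.4 -0.9  1.6] w 0.039
[ 0.4691228  -0.32226862  0.02336488]
[-15.0, -1.8, 14.8] [-0.006, 0.376, -0.001]
[-12.1, -1.7, 18.9] [-0.005, 0.837, -0.003]
[5.0, -1.8, 12.0] [-0.005, 0.837, -0.003]
```

Emit:
step_arm(series=[[[-15, -1.8, 15], [0, 0.12, 0], 1], [[-15, -1.8, 15], [-0.006, 0.376, -0.001], 1], [[-15, -1.8, 15], [-0.006, 0.376, -0.001], 1], [[-12, -1.7, 19], [-0.005, 0.837, -0.003], 1], [[-12, -1.7, 19], [-0.005, 0.837, -0.003], 1], [[-12, -1.7, 19], [-0.005, 0.837, -0.003], 1], [[-12, -1.7, 19], [-0.005, 0.837, -0.003], 1], [[-12, -1.7, 19], [-0.005, 0.837, -0.003], 1], [[-5, -1.7, 16], [-0.005, 0.837, -0.003], 1], [[4, -1.8, 12.5], [-0.005, 0.837, -0.003], 1], [[5, -1.8, 12], [-0.005, 0.837, -0.003], 1], [[5, -1.8, 12], [-0.005, 0.837, -0.003], 1]])

```text
t: 2.9
tcp_pos: [0.4603, -0.3202, 0.032]
tcp_rot: [[0.436, 0.023, -0.9], [0.011, -1.0, -0.02], [-0.9, -0.001, -0.436]]
wrist_force: [-0.2, -0.1, -1.1]
width: 0.0389
```

```bash
python3 - <<'E'
from h import *
o=st(); A=np.array(o["tcp_pos"])+.011*np.array(o["tcp_rot"])[:,0]; print(A)
E
```

```text
t 2.9 q [-0.36 -0.24 -0.57 -0.22 -0.84  0.5 ] p [ 0.4603 -0.3202  0.032 ] F [-0.2 -0.1 -1.1] w 0.0389
[ 0.46506887 -0.32008518  0.02214745]
```

Emit:
step_arm(series=[[[0, 0, 0], [0, 0, 0], 0], [[0, 0, 0], [0, 0, 0], -0.15], [[0, 0, 0], [0, 0, 0], -0.2], [[-30, 0, 0], [0, 0, 0], -0.2], [[-65, 0, 0], [0, 0, 0], -0.3], [[-100, 0, 0], [0, 0, 0], -0.3], [[-100, 0, 0], [0, 0, 0], -0.3], [[-100, 0, 0], [0, 0, 0], -0.3]])

```text
t: 3.57
tcp_pos: [0.4175, -0.3222, 0.1257]
tcp_rot: [[0.44, 0.023, -0.897], [0.008, -1.0, -0.021], [-0.898, 0.002, -0.441]]
wrist_force: [-0.6, 0.1, -0.8]
width: 0.0549
```

```bash
cat >> h.py <<'E'
# fit spyglass points from the top/side cloud near (x,y)
def spy(n,box,zb=0.0,tag=None):
    c=camera(n); P=cloud(c); im=c["color"]
    if tag: save(tag,im)
    m=(P[...,0]>box[0])&(P[...,0]<box[1])&(P[...,1]>box[2])&(P[...,1]<box[3])&(P[...,2]>zb+.012)&(P[...,2]<zb+.055)
    q=P[m]; print(n,len(q),"x",np.percentile(q[:,0],[1,99]).round(4),"y",np.percentile(q[:,1],[0.5,99.5]).round(4),"zmax",q[:,2].max().round(4))
    w=m&(im.min(-1)>110)&(np.ptp(im.astype(int),axis=-1)<45)
    if w.sum()>5: print(" white",w.sum(),np.percentile(P[w],[10,50,90],axis=0).round(4).tolist())
    return c,P,m
E
python3 - <<'E'
from h import *
st()
for n in("top","side"):
    c,P,m=spy(n,(.40,.54,-.43,-.2)); v,u=np.where(m); print(u.min(),u.max(),v.min(),v.max())
    a=c["color"][max(v.min()-10,0):v.max()+10,max(u.min()-10,0):u.max()+10]; save(n+"2",cv2.resize(a,None,fx=5,fy=5))
a,b=cv2.imread("pics/top2.png"),cv2.imread("pics/side2.png"); h=max(a.shape[0],b.shape[0]); o=np.zeros((h,a.shape[1]+b.shape[1],3),np.uint8);o[:a.shape[0],:a.shape[1]]=a;o[:b.shape[0],a.shape[1]:]=b;cv2.imwrite("pics/two2.png",o);print(o.shape)
E
```

```text
t 3.57 q [-0.4  -0.42 -0.53 -0.21 -1.05  0.49] p [ 0.4175 -0.3222  0.1257] F [-0.6  0.1 -0.8] w 0.0549
top 286 x [0.445  0.4849] y [-0.4065 -0.2495] zmax 0.0466
417 467 229 242
side 285 x [0.4447 0.4864] y [-0.4041 -0.2356] zmax 0.0478
360 381 146 173
(235, 555, 3)
```

```bash
python3 - <<'E'
from h import *
T=([.4655,-.3205,.022],91.3,-23)
row(*tgt(*T,.112)); row(*tgt(*T,.05)); row(*tgt(*T,.0095))
E
```

```text
[37.5, 0.5, -84.6] [0.0, -0.853, 0.002]
[78.3, 0.6, -38.0] [0.0, -0.853, 0.002]
[104.9, 0.6, -7.5] [0.0, -0.853, 0.002]
```

Emit:
step_arm(series=[[[37.5, 0.5, -84.6], [0, -0.853, 0.002], -0.3], [[37.5, 0.5, -84.6], [0, -0.853, 0.002], -0.3], [[37.5, 0.5, -84.6], [0, -0.853, 0.002], -0.3], [[37.5, 0.5, -84.6], [0, -0.853, 0.002], -0.3], [[37.5, 0.5, -84.6], [0, -0.853, 0.002], -0.3], [[37.5, 0.5, -84.6], [0, -0.853, 0.002], -0.3], [[37.5, 0.5, -84.6], [0, -0.853, 0.002], -0.3], [[37.5, 0.5, -84.6], [0, -0.853, 0.002], -0.3], [[60, 0.5, -59], [0, -0.853, 0.002], -0.3], [[82, 0.6, -34], [0, -0.853, 0.002], -0.3], [[105, 0.6, -7.5], [0, -0.853, 0.002], -0.3], [[105, 0.6, -7.5], [0, -0.853, 0.002], -0.3]])

```text
t: 4.67
tcp_pos: [0.4693, -0.3204, 0.0303]
tcp_rot: [[-0.39, 0.025, -0.92], [-0.012, -1.0, -0.023], [-0.921, 0.002, 0.39]]
wrist_force: [-0.2, -0.2, 1.0]
width: 0.0552
```

Emit:
step_arm(series=[[[0, 0, 0], [0, 0, 0], 1], [[0, 0, 0], [0, 0, 0], 1], [[0, 0, 0], [0, 0, 0], 1], [[0, 0, 0], [0, 0, 0], 1], [[0, 0, 0], [0, 0, 0], 1]])

```text
t: 5.08
tcp_pos: [0.4681, -0.3202, 0.0303]
tcp_rot: [[-0.393, 0.025, -0.919], [-0.012, -1.0, -0.023], [-0.919, 0.002, 0.393]]
wrist_force: [-3.7, 1.3, 5.8]
width: 0.0389
```

```bash
python3 - <<'E'
from h import *
o=st(); A=np.array(o["tcp_pos"])+.0095*np.array(o["tcp_rot"])[:,0]; print(A)
for f in(.45,1.0): row(*tgt([.4655,-.3205,.044],91.3,-23+50*f,.0095))
row(*tgt([.4655,-.3205,.0225],91.3,27,.0095))
E
```

```text
t 5.08 q [-0.19  0.34 -0.07  0.09 -1.56  0.2 ] p [ 0.4681 -0.3202  0.0303] F [-3.7  1.3  5.8] w 0.0389
[ 0.4643965  -0.32033311  0.02157328]
[-20.3, 0.3, 11.5] [0.002, 0.396, -0.002]
[-17.6, 0.2, 15.1] [0.003, 0.875, -0.002]
[2.1, 0.2, 6.6] [0.003, 0.875, -0.002]
```

```bash
python3 - <<'E'
from h import *
row(*tgt([.4655,-.3205,.10],91.3,-23,.0095)); row(*tgt([.4655,-.3205,.16],91.3,35,.0095)); row(*tgt([.4655,-.3205,.16],91.3,60,.0095))
E
```

```text
[-72.5, 0.4, 29.9] [0.002, 0.003, -0.003]
[-123.2, 0.4, 61.5] [0.003, 1.015, -0.002]
[-119.3, 0.4, 62.9] [0.003, 1.451, -0.001]
```

Emit:
step_arm(series=[[[-35, 0.4, 15], [0, 0, 0], 1], [[-72, 0.4, 30], [0, 0.1, 0], 1], [[-123, 0.4, 61], [0.003, 1.451, -0.001], 1], [[-123, 0.4, 61], [0.003, 1.451, -0.001], 1], [[-119, 0.4, 63], [0.003, 1.451, -0.001], 1], [[-119, 0.4, 63], [0.003, 1.451, -0.001], 1], [[-119, 0.4, 63], [0.003, 1.451, -0.001], 1], [[-119, 0.4, 63], [0.003, 1.451, -0.001], 1], [[-119, 0.4, 63], [0.003, 1.451, -0.001], 1], [[-119, 0.4, 63], [0.003, 1.451, -0.001], 1], [[-119, 0.4, 63], [0.003, 1.451, -0.001], 1], [[-119, 0.4, 63], [0.003, 1.451, -0.001], 1]])

```text
t: 6.08
tcp_pos: [0.4566, -0.3197, 0.1637]
tcp_rot: [[0.81, 0.024, -0.586], [0.018, -1.0, -0.015], [-0.586, 0.001, -0.81]]
wrist_force: [-1.1, 0.0, -3.4]
width: 0.039
```

```bash
python3 - <<'E'
from h import *
o=st(); M=np.array(o["tcp_rot"]); print("tilt",np.degrees(np.arctan2(M[0,0],-M[2,0])))
A=np.array(o["tcp_pos"])+.0095*M[:,0]
for n in("top","side"):
    c=camera(n); f=200/np.tan(np.radians(c["vertical_fov"])/2); p=np.linalg.inv(c["extrinsics"])@np.r_[A,1]
    u=int(c["cx"]+f*p[0]/-p[2]); v=int(c["cy"]-f*p[1]/-p[2]); print(n,u,v)
    save(n+"3",cv2.resize(c["color"][v-40:v+40,u-40:u+40],None,fx=5,fy=5)); np.savez(n+"3.npz",**c)
cv2.imwrite("pics/two3.png",np.hstack([cv2.imread("pics/top3.png"),cv2.imread("pics/side3.png")]))
E
```

```text
t 6.08 q [-0.63 -0.52 -0.55 -0.72 -0.85  0.95] p [ 0.4566 -0.3197  0.1637] F [-1.1  0.  -3.4] w 0.039
tilt 54.10153732691278
top 451 228
side 375 134
```

View pics/two3.png

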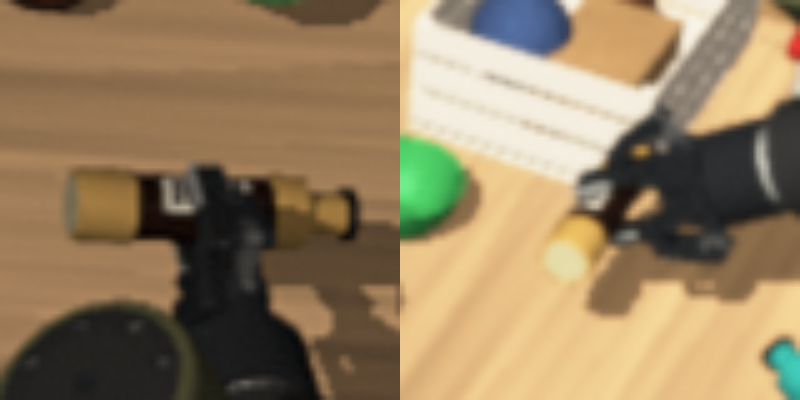

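The top crop shows the white label on the upper far side of the barrel at (180,195), partly behind the finger. Now its angle in numbers, and the scanner pose from the first images.

```bash
python3 - <<'E'
from h import *
o=get_obs(); M=np.array(o["tcp_rot"]); A=np.array(o["tcp_pos"])+.0095*M[:,0]; ax=-M[:,1]; pf=np.array([ax[1],-ax[0],0])
for n in("top","side"):
    c=dict(np.load(n+"3.npz")); P=cloud(c); im=c["color"].astype(int); d=P-A; s=d@ax; r=np.linalg.norm(d-s[...,None]*ax,axis=-1)
    m=(r<.03)&(s>-.03)&(s<.046)&(im.min(-1)>90)&(np.ptp(im,axis=-1)<50)
    e=np.degrees(np.arctan2(d[m][:,2],d[m]@pf)); print(n,m.sum(),"elev",np.percentile(e,[5,50,95]).round(),"s",np.percentile(s[m],[5,50,95]).round(4),"r",np.median(r[m]).round(4))
    b=(r<.03)&(abs(s)<.1); print("ends",np.percentile(s[b],[0.5,99.5]).round(4))
# scanner: station frame
y=np.radians(6.03); S=np.array([.5577,-.0428,0]); Rs=Ro.from_euler('z',y).as_matrix()
for n in("top","side"):
    c=dict(np.load(n+"0.npz")); P=(cloud(c)-S)@Rs; im=c["color"].astype(int)
    k=np.isfinite(P[...,0])
    for lo in np.arange(-.16,.06,.01):
        m=k&(P[...,1]>=lo)&(P[...,1]<lo+.01)&(P[...,2]>.10)&(P[...,2]<.25)&(P[...,0]>0)&(P[...,0]<.2)
        if m.sum()>3:
            # along scanner x / y relative to window guess
            W=np.array([.0514,0,.129]); c35,s35=np.cos(np.radians(35)),np.sin(np.radians(35))
            d=P[m]-W; sx=-c35*d[:,0]-s35*d[:,2]; sy=-s35*d[:,0]+c35*d[:,2]
            dk=im[m].max(-1)<60
            print(n,round(lo,3),m.sum(),"sx",np.percentile(sx,[3,97]).round(3),"sy",np.percentile(sy,[3,97]).round(3),"dark",dk.sum(),(np.percentile(sx[dk],[5,50,95]).round(3),sy[dk].max().round(3)) if dk.any() else "")
E
```

```text
top 23 elev [ 42.  85. 105.] s [0.0125 0.0215 0.0261] r 0.024
ends [-0.0855  0.0801]
side 30 elev [-168.   69.   97.] s [0.0087 0.0183 0.0275] r 0.0228
ends [-0.0785  0.0863]
top -0.16 25 sx [-0.126 -0.106] sy [-0.082 -0.067] dark 0 
top -0.15 10 sx [-0.125 -0.113] sy [-0.087 -0.074] dark 0 
top -0.14 34 sx [-0.089 -0.052] sy [-0.015  0.018] dark 28 (array([-0.089, -0.071, -0.053]), np.float64(0.021))
top -0.13 46 sx [-0.088 -0.053] sy [-0.009  0.02 ] dark 17 (array([-0.089, -0.079, -0.054]), np.float64(0.022))
top -0.12 43 sx [-0.085 -0.055] sy [-0.006  0.017] dark 7 (array([-0.085, -0.081, -0.078]), np.float64(0.014))
top -0.11 42 sx [-0.086 -0.052] sy [-0.003  0.016] dark 14 (array([-0.086, -0.084, -0.078]), np.float64(0.017))
top -0.1 41 sx [-0.086 -0.052] sy [-0.005  0.016] dark 16 (array([-0.086, -0.082, -0.075]), np.float64(0.016))
top -0.09 50 sx [-0.085 -0.051] sy [-0.011  0.017] dark 19 (array([-0.085, -0.082, -0.075]), np.float64(0.016))
top -0.08 46 sx [-0.085 -0.03 ] sy [-0.005  0.017] dark 20 (array([-0.085, -0.078, -0.03 ]), np.float64(0.017))
top -0.07 62 sx [-0.084 -
[... 2898 characters left out ...]
 -0.017, -0.016]), np.float64(0.034))
side 0.0 51 sx [-0.105 -0.008] sy [0.018 0.042] dark 2 (array([-0.018, -0.017, -0.016]), np.float64(0.034))
side 0.01 61 sx [-0.103 -0.006] sy [-0.014  0.042] dark 4 (array([-0.069, -0.018, -0.017]), np.float64(0.041))
side 0.02 116 sx [-0.099 -0.003] sy [-0.034  0.04 ] dark 11 (array([-0.08 , -0.019, -0.015]), np.float64(0.04))
side 0.03 100 sx [-0.08  -0.009] sy [-0.025  0.041] dark 9 (array([-0.055, -0.019, -0.017]), np.float64(0.027))
side 0.04 39 sx [-0.081 -0.053] sy [0.011 0.041] dark 4 (array([-0.081, -0.077, -0.073]), np.float64(0.038))
side 0.05 24 sx [-0.106 -0.034] sy [-0.031  0.069] dark 1 (array([-0.111, -0.111, -0.111]), np.float64(0.069))
```

The scanner model fits well: trigger front at sx about -29 mm, back of grip about -84 mm, so grip_mid is near (-56, 0, -63) mm. The label elevation is about 70° (55° by the roll count) at hand tilt 54°, so I'll place at tilt 24°.

```bash
cat >> h.py <<'E'
S=np.array([.5577,-.0428,0]); Rs=Ro.from_euler('z',6.03,degrees=True).as_matrix()
def stn(x,y,z): return S+Rs@np.array([x,y,z])
E
python3 - <<'E'
from h import *
print(stn(-.09,-.0075,.03))
row(*tgt(stn(-.09,-.0075,.13),96,24,.0095)); row(*tgt(stn(-.09,-.0075,.031),96,24,.0095))
E
```

```text
[ 0.46898584 -0.05971293  0.03      ]
[26.3, -259.7, 10.8] [-0.073, -0.523, -0.049]
[84.5, -258.9, 90.8] [-0.073, -0.523, -0.049]
```

Emit:
step_arm(series=[[[26, -260, 11], [-0.073, -0.523, -0.049], 1], [[26, -260, 11], [-0.073, -0.523, -0.049], 1], [[26, -260, 11], [-0.073, -0.523, -0.049], 1], [[26, -260, 11], [-0.073, -0.523, -0.049], 1], [[26, -260, 11], [-0.073, -0.523, -0.049], 1], [[26, -260, 11], [-0.073, -0.523, -0.049], 1], [[26, -260, 11], [-0.073, -0.523, -0.049], 1], [[26, -260, 11], [-0.073, -0.523, -0.049], 1], [[26, -260, 11], [-0.073, -0.523, -0.049], 1]])

```text
t: 6.93
tcp_pos: [0.4657, -0.0558, 0.1392]
tcp_rot: [[0.405, 0.11, -0.908], [0.041, -0.994, -0.102], [-0.913, 0.004, -0.407]]
wrist_force: [-0.9, 1.2, -1.6]
width: 0.0393
```

```bash
python3 - <<'E'
from h import *
st(); row(*tgt(stn(-.09,-.0075,.13),96,24,.0095));row(*tgt(stn(-.09,-.0075,.05),96,24,.0095)); row(*tgt(stn(-.09,-.0075,.0305),96,24,.0095))
E
```

```text
t 6.93 q [ 0.4  -0.75 -0.82  0.14 -1.1  -0.33] p [ 0.4657 -0.0558  0.1392] F [-0.9  1.2 -1.6] w 0.0393
[0.0, 4.2, 1.2] [0.007, -0.001, -0.001]
[73.1, 3.9, 33.8] [0.007, -0.001, -0.001]
[90.9, 3.8, 41.7] [0.007, -0.001, -0.001]
```

Emit:
step_arm(series=[[[30, 4, 15], [0.007, 0, 0], 1], [[60, 4, 28], [0.007, 0, 0], 1], [[78, 4, 36], [0.007, 0, 0], 1], [[86, 4, 39.5], [0.007, 0, 0], 1], [[91, 4, 41.7], [0.007, 0, 0], 1], [[91, 4, 41.7], [0.007, 0, 0], 1], [[91, 4, 41.7], [0.007, 0, 0], 1]])

```text
t: 7.52
tcp_pos: [0.4663, -0.0603, 0.041]
tcp_rot: [[0.407, 0.103, -0.908], [0.04, -0.995, -0.095], [-0.913, 0.002, -0.409]]
wrist_force: [0.9, 0.8, -1.4]
width: 0.0388
```

```bash
python3 - <<'E'
from h import *
o=st(); A=np.array(o["tcp_pos"])+.0095*np.array(o["tcp_rot"])[:,0]; print(A, (Rs.T@(A-S)).round(4))
E
```

```text
t 7.52 q [ 0.39 -0.7  -0.98  0.15 -0.89 -0.35] p [ 0.4663 -0.0603  0.041 ] F [ 0.9  0.8 -1.4] w 0.0388
[ 0.47012673 -0.05989919  0.03233527] [-0.0889 -0.0078  0.0323]
```

Emit:
step_arm(series=[[[1.8, 0, 0.8], [0, 0, 0], 1], [[1.8, 0, 0.8], [0, 0, 0], 1], [[1.8, 0, 0.8], [0, 0, 0], 1]])

```text
t: 7.77
tcp_pos: [0.4668, -0.0603, 0.0401]
tcp_rot: [[0.408, 0.103, -0.907], [0.04, -0.995, -0.095], [-0.912, 0.002, -0.41]]
wrist_force: [-0.5, 0.4, -2.0]
width: 0.0393
```

Emit:
step_arm(series=[[[2, 0, 0.9], [0, 0, 0], 1], [[2, 0, 0.9], [0, 0, 0], 1], [[2, 0, 0.9], [0, 0, 0], 1], [[2, 0, 0.9], [0, 0, 0], 1]])

```text
t: 8.1
tcp_pos: [0.4671, -0.0602, 0.0383]
tcp_rot: [[0.409, 0.103, -0.907], [0.04, -0.995, -0.095], [-0.912, 0.002, -0.411]]
wrist_force: [1.1, -0.3, -0.4]
width: 0.0391
```

Emit:
step_arm(series=[[[0, 0, 0], [0, 0, 0], 0], [[0, 0, 0], [0, 0, 0], -0.1], [[0, 0, 0], [0, 0, 0], -0.15], [[0, 0, 0], [0, 0, 0], -0.2], [[-25, 0, 0], [0, 0, 0], -0.2], [[-60, 0, 0], [0, 0, 0], -0.2], [[-100, 0, 0], [0, 0, 0], -0.3], [[-140, 0, 0], [0, 0, 0], -0.3], [[-140, 0, 0], [0, 0, 0], -0.3]])

```text
t: 8.85
tcp_pos: [0.4105, -0.0663, 0.1759]
tcp_rot: [[0.422, 0.103, -0.901], [0.043, -0.995, -0.094], [-0.906, 0.001, -0.424]]
wrist_force: [0.4, 0.3, 0.7]
width: 0.0557
```

```bash
cat >> h.py <<'E'
def check(tag):
    ims=[]
    for n in("top","side"):
        c=camera(n); W=cloud(c); P=(W-S)@Rs; im=c["color"].astype(int)
        m=(abs(P[...,0]+.09)<.05)&(abs(P[...,1])<.12)&(P[...,2]>.024)&(P[...,2]<.07); q=P[m]
        print(n,len(q),"x",np.percentile(q[:,0],[2,98]).round(4),"y",np.percentile(q[:,1],[.5,99.5]).round(4),"z",q[:,2].max().round(4))
        x0=np.percentile(q[:,0],[2,98]).mean(); w=m&(im.min(-1)>90)&(np.ptp(im,axis=-1)<50)
        if w.any():
            q=P[w]; e=np.degrees(np.arctan2(q[:,2]-.03,q[:,0]-x0)); print("  white",w.sum(),"elev",np.percentile(e,[5,50,95]).round(),"y",np.percentile(q[:,1],[5,50,95]).round(4))
        v,u=np.where(m); v0,u0=int(v.mean()),int(u.mean()); ims.append(cv2.resize(c["color"][v0-30:v0+30,u0-40:u0+40],None,fx=5,fy=5))
    save(tag,np.hstack(ims))
E
python3 - <<'E'
from h import *
st(); check("chk4")
E
```

```text
t 8.85 q [ 0.46 -0.99 -0.87  0.16 -1.28 -0.37] p [ 0.4105 -0.0663  0.1759] F [0.4 0.3 0.7] w 0.0557
top 498 x [-0.1097 -0.0697] y [-0.0926  0.0714] z 0.0628
  white 20 elev [42. 60. 73.] y [-0.0062  0.0055  0.017 ]
side 351 x [-0.1076 -0.0687] y [-0.0938  0.0742] z 0.0557
  white 28 elev [40. 59. 74.] y [-0.0325 -0.0078  0.0156]
```

View pics/chk4.png

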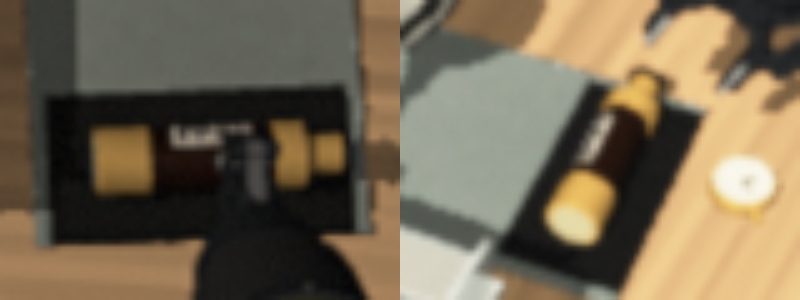

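The label, lying on the mat, shows on the upper far side: (210,135) in the top crop and (598,140) in the side crop. Its elevation is about 43° and it is centred within about 5 mm, so it's in view. Next the trigger.

```bash
python3 - <<'E'
from h import *
G=stn(.0973,-.063,.161); print(G)
row(*tgt(G,96,35,.14)); row(*tgt(G,96,35,.006))
E
```

```text
[ 0.66107974 -0.09523014  0.161     ]
[-28.5, 55.8, -195.7] [-0.0, 0.182, -0.001]
[103.3, 55.7, -220.0] [-0.0, 0.182, -0.001]
```

Emit:
step_arm(series=[[[-40, 30, -60], [0, 0.182, 0], -1], [[-40, 56, -120], [0, 0.182, 0], -1], [[-28.5, 56, -196], [0, 0.182, 0], -1], [[-28.5, 56, -196], [0, 0.182, 0], -1], [[-28.5, 56, -196], [0, 0.182, 0], -1], [[-28.5, 56, -196], [0, 0.182, 0], -1], [[-28.5, 56, -196], [0, 0.182, 0], -1], [[-28.5, 56, -196], [0, 0.182, 0], -1], [[-28.5, 56, -196], [0, 0.182, 0], -1]])

```text
t: 9.7
tcp_pos: [0.5808, -0.1038, 0.2743]
tcp_rot: [[0.569, 0.104, -0.816], [0.059, -0.995, -0.085], [-0.82, 0.0, -0.572]]
wrist_force: [1.0, 0.4, 1.0]
width: 0.0854
```

```bash
python3 - <<'E'
from h import *
G=stn(.0973,-.063,.161); st()
row(*tgt(G,96,35,.14)); row(*tgt(G,96,35,.06));row(*tgt(G,96,35,.006))
E
```

```text
t 9.7 q [ 0.19 -0.48 -0.44  0.06 -1.   -0.1 ] p [ 0.5808 -0.1038  0.2743] F [1.  0.4 1. ] w 0.0854
[-0.8, -0.1, -1.1] [-0.0, 0.002, -0.001]
[79.2, -0.2, -1.3] [-0.0, 0.002, -0.001]
[133.2, -0.2, -1.4] [-0.0, 0.002, -0.001]
```

Emit:
step_arm(series=[[[40, 0, -1.3], [0, 0.002, 0], -1], [[80, 0, -1.3], [0, 0.002, 0], -1], [[105, 0, -1.4], [0, 0.002, 0], -1], [[120, 0, -1.4], [0, 0.002, 0], -1], [[133, 0, -1.4], [0, 0.002, 0], -1], [[133, 0, -1.4], [0, 0.002, 0], -1], [[133, 0, -1.4], [0, 0.002, 0], -1]])

```text
t: 10.28
tcp_pos: [0.6566, -0.0956, 0.1659]
tcp_rot: [[0.57, 0.104, -0.815], [0.059, -0.995, -0.086], [-0.819, 0.0, -0.573]]
wrist_force: [-0.2, -0.0, 0.0]
width: 0.0852
```

```bash
python3 - <<'E'
from h import *
G=stn(.0973,-.063,.161); st(); row(*tgt(G,96,35,.006))
a=camera("top"); b=camera("side")
save("grip5",np.hstack([cv2.resize(a["color"][125:225,320:420],(400,400)),cv2.resize(b["color"][110:210,250:350],(400,400))]))
E
```

```text
t 10.28 q [ 0.18 -0.24 -0.47  0.06 -0.74 -0.1 ] p [ 0.6566 -0.0956  0.1659] F [-0.2 -0.   0. ] w 0.0852
[0.6, 0.1, -0.8] [0.0, 0.0, -0.0]
```

View pics/grip5.png

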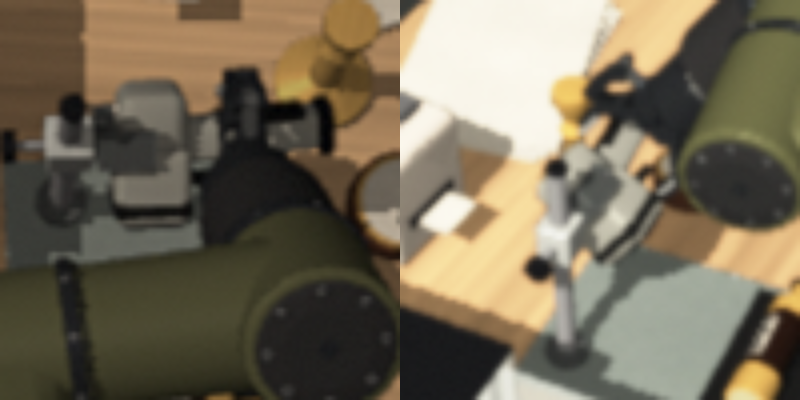

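The fingers straddle grip and trigger at (240,110) in the top crop, with no contact force. Squeeze.

Emit:
step_arm(series=[[[0, 0, -0.5], [0, 0, 0], 1], [[0, 0, -0.5], [0, 0, 0], 1], [[0, 0, -0.5], [0, 0, 0], 1], [[0, 0, -0.5], [0, 0, 0], 1], [[0, 0, -0.5], [0, 0, 0], 1], [[0, 0, -0.5], [0, 0, 0], 1], [[0, 0, -0.5], [0, 0, 0], 1], [[0, 0, -0.5], [0, 0, 0], 1]], newtons=35)

```text
t: 11.05
tcp_pos: [0.6569, -0.0962, 0.1693]
tcp_rot: [[0.572, 0.105, -0.814], [0.058, -0.994, -0.088], [-0.818, 0.003, -0.575]]
wrist_force: [-11.1, -0.6, 4.9]
width: 0.05
```

Emit:
step_arm(series=[[[0, 0, 0], [0, 0, 0], 1], [[0, 0, 0], [0, 0, 0], 1], [[0, 0, 0], [0, 0, 0], 1], [[0, 0, 0], [0, 0, 0], 1], [[0, 0, 0], [0, 0, 0], 1], [[0, 0, 0], [0, 0, 0], 1], [[0, 0, 0], [0, 0, 0], 1]])

```text
t: 11.63
tcp_pos: [0.6568, -0.0962, 0.1694]
tcp_rot: [[0.572, 0.105, -0.814], [0.058, -0.994, -0.088], [-0.818, 0.003, -0.575]]
wrist_force: [-1.8, -0.7, -0.4]
width: 0.0498
```

Emit:
step_arm(series=[[[0, 0, 0], [0, 0, 0], 1], [[0, 0, 0], [0, 0, 0], 1], [[0, 0, 0], [0, 0, 0], 1], [[0, 0, 0], [0, 0, 0], 1]], newtons=55)

```text
t: 11.97
tcp_pos: [0.6568, -0.0962, 0.1695]
tcp_rot: [[0.572, 0.106, -0.814], [0.058, -0.994, -0.088], [-0.818, 0.003, -0.575]]
wrist_force: [-2.1, -0.5, 1.3]
width: 0.0497
```

```bash
python3 - <<'E'
from h import *
st()
E
```

```text
t 11.97 q [ 0.18 -0.25 -0.46  0.06 -0.74 -0.1 ] p [ 0.6568 -0.0962  0.1695] F [-2.1 -0.5  1.3] w 0.0497
```

Width stays at 49.7 mm at the higher force, which suggests a hard stop. A second squeeze 9 mm farther out from the hinge should read narrower if the trigger really pivoted fully, so I'll release and check that.

Emit:
step_arm(series=[[[0, 0, 0], [0, 0, 0], -1], [[0, 0, 0], [0, 0, 0], -1], [[0, 0, 0], [0, 0, 0], -1], [[0, 0, 0], [0, 0, 0], -1], [[3, 9, 2], [0, 0, 0], -1], [[3, 9, 2], [0, 0, 0], -1], [[3, 9, 2], [0, 0, 0], -1]], newtons=35)

```text
t: 12.55
tcp_pos: [0.6579, -0.1054, 0.1662]
tcp_rot: [[0.572, 0.105, -0.813], [0.058, -0.995, -0.087], [-0.818, 0.003, -0.575]]
wrist_force: [-0.4, -0.5, 0.3]
width: 0.0851
```

Emit:
step_arm(series=[[[0, 0, 0], [0, 0, 0], 1], [[0, 0, 0], [0, 0, 0], 1], [[0, 0, 0], [0, 0, 0], 1], [[0, 0, 0], [0, 0, 0], 1], [[0, 0, 0], [0, 0, 0], 1], [[0, 0, 0], [0, 0, 0], 1], [[0, 0, 0], [0, 0, 0], 1], [[0, 0, 0], [0, 0, 0], 1], [[0, 0, 0], [0, 0, 0], 1], [[0, 0, 0], [0, 0, 0], 1], [[0, 0, 0], [0, 0, 0], 1], [[0, 0, 0], [0, 0, 0], 1]])

```text
t: 13.55
tcp_pos: [0.6595, -0.1052, 0.169]
tcp_rot: [[0.576, 0.106, -0.81], [0.058, -0.994, -0.09], [-0.815, 0.005, -0.579]]
wrist_force: [4.7, 0.0, 3.3]
width: 0.0485
```

```bash
python3 - <<'E'
from h import *
st()
E
```

```text
t 13.55 q [ 0.16 -0.24 -0.45  0.05 -0.74 -0.07] p [ 0.6595 -0.1052  0.169 ] F [4.7 0.  3.3] w 0.0485
```

The second squeeze gave 48.5 mm, consistent with a full pivot. Release and back off.

Emit:
step_arm(series=[[[0, 0, 0], [0, 0, 0], -1], [[0, 0, 0], [0, 0, 0], -1], [[0, 0, 0], [0, 0, 0], -1], [[0, 0, 0], [0, 0, 0], -1], [[-40, 0, 0], [0, 0, 0], -1], [[-80, 0, 0], [0, 0, 0], -1], [[-120, 0, 0], [0, 0, 0], -1], [[-150, 0, 0], [0, 0, 0], -1], [[-150, 0, 0], [0, 0, 0], -1]])

```text
t: 14.3
tcp_pos: [0.5725, -0.1148, 0.3012]
tcp_rot: [[0.587, 0.106, -0.803], [0.057, -0.994, -0.089], [-0.808, 0.007, -0.59]]
wrist_force: [0.0, 0.6, 1.4]
width: 0.0851
```

```bash
python3 - <<'E'
from h import *
st(); check("chk6")
c=camera("top"); P=(cloud(c)-S)@Rs; im=c["color"].astype(int); c35,s35=np.cos(np.radians(35)),np.sin(np.radians(35)); d=P-np.array([.0514,0,.129]); sx=-c35*d[...,0]-s35*d[...,2]; sy=-s35*d[...,0]+c35*d[...,2]
for lo in np.arange(-.09,-.03,.01):
    m=(P[...,1]>lo)&(P[...,1]<lo+.01)&(P[...,2]>.1)&(P[...,2]<.2)&(abs(sy)<.03)&(sx<-.02)&(sx>-.1); print(round(lo,2),m.sum(),np.percentile(sx[m],[3,97]).round(4) if m.any() else "")
T=(stn(-.0885,-.007,.030),96,10); row(*tgt(*T,.11)); row(*tgt(*T,.005))
# drawer: front lip / floor at start
yd=np.radians(3.8); Rd=Ro.from_euler('z',yd).as_matrix(); Pw=cloud(dict(np.load("top0.npz"))); Q=Pw@Rd
m=(Pw[...,0]>.38)&(Pw[...,0]<.66)&(Pw[...,1]>.15)&(Pw[...,1]<.46)
f=m&(Pw[...,2]>.095)&(Pw[...,2]<.112); r=m&(Pw[...,2]>.165)&(Pw[...,2]<.19)
print("floor rot frame",np.percentile(Q[f],[2,98],axis=0).round(4).tolist()); 
mid=r&(abs(Q[...,1]-np.median(Q[f][:,1]))<.09); print("front rim x",np.sort(Q[mid][:,0])[:5], np.percentile(Q[mid][:,0],[2,50]), "z",np.median(Q[mid][:,2])); print("rim y",np.percentile(Q[r][:,1],[1,99]))
E
```

```text
t 14.3 q [ 0.17 -0.51 -0.42  0.05 -1.03 -0.07] p [ 0.5725 -0.1148  0.3012] F [0.  0.6 1.4] w 0.0851Traceback (most recent call last):
  File "<stdin>", line 2, in <module>
  File "h.py", line 37, in check
    print(n,len(q),"x",np.percentile(q[:,0],[2,98]).round(4),"y",np.percentile(q[:,1],[.5,99.5]).round(4),"z",q[:,2].max().round(4))
                       ~~~~~~~~~~~~~^^^^^^^^^^^^^^^
    return _quantile_unchecked(
        a, q, axis, out, overwrite_input, method, keepdims, weights)
    return _ureduce(a,
                    func=_quantile_ureduce_func,
    ...<5 lines>...
                    overwrite_input=overwrite_input,
                    method=method)
    r = func(a, **kwargs)
    result = _quantile(arr,
                       quantiles=q,
    ...<2 lines>...
                       out=out,
                       weights=wgt)
    slices_having_nans = np.isnan(arr[-1, ...])
                                  ~~~^^^^^^^^^
IndexError: index -1 is out of bounds for axis 0 with size 0
```

```bash
sed -i 's/def check(tag):/def check(tag,views=("top","side")):/; s/    for n in("top","side"):\n        c=camera(n); W/&/' h.py; python3 - <<'E'
s=open('h.py').read(); i=s.index("def check"); s=s[:i]+s[i:].replace('for n in("top","side"):','for n in views:',1); open('h.py','w').write(s)
E
python3 - <<'E'
from h import *
check("chk6",("side",))
c=camera("top"); P=(cloud(c)-S)@Rs; c35,s35=np.cos(np.radians(35)),np.sin(np.radians(35)); d=P-np.array([.0514,0,.129]); sx=-c35*d[...,0]-s35*d[...,2]; sy=-s35*d[...,0]+c35*d[...,2]
for lo in np.arange(-.09,-.03,.01):
    m=(P[...,1]>lo)&(P[...,1]<lo+.01)&(P[...,2]>.1)&(P[...,2]<.2)&(abs(sy)<.03)&(sx<-.02)&(sx>-.1); print(round(lo,2),m.sum(),np.percentile(sx[m],[3,97]).round(4) if m.any() else "")
T=(stn(-.0885,-.007,.030),96,10); row(*tgt(*T,.11)); row(*tgt(*T,.005))
Rd=Ro.from_euler('z',3.8,degrees=True).as_matrix(); Pw=cloud(dict(np.load("top0.npz"))); Q=Pw@Rd
m=(Pw[...,0]>.38)&(Pw[...,0]<.66)&(Pw[...,1]>.15)&(Pw[...,1]<.46)
f=m&(Pw[...,2]>.095)&(Pw[...,2]<.112); r=m&(Pw[...,2]>.165)&(Pw[...,2]<.19)
print("floor rot frame",np.percentile(Q[f],[2,98],axis=0).round(4).tolist()); 
mid=r&(abs(Q[...,1]-np.median(Q[f][:,1]))<.09); print("front rim x",np.sort(Q[mid][:,0])[:5], np.percentile(Q[mid][:,0],[2,50]), "z",np.median(Q[mid][:,2])); print("rim y",np.percentile(Q[r][:,1],[1,99]))
E
```

```text
side 352 x [-0.1069 -0.0683] y [-0.0925  0.0744] z 0.0568
  white 29 elev [42. 63. 79.] y [-0.0281 -0.0076  0.0152]
-0.09 34 [-0.0853 -0.0486]
-0.08 46 [-0.0838 -0.0308]
-0.07 60 [-0.0837 -0.0278]
-0.06 63 [-0.0826 -0.0299]
-0.05 50 [-0.0798 -0.0291]
-0.04 48 [-0.0788 -0.0296]
[57.8, -65.9, 182.5] [0.003, -0.444, -0.003]
[152.6, -66.3, 227.6] [0.003, -0.444, -0.003]
floor rot frame [[0.4837, 0.1625, 0.0968], [0.6341, 0.3843, 0.1092]]
front rim x [0.43669343 0.43678735 0.4368608  0.43691779 0.43691875] [0.43755729 0.62208657] z 0.18465985540909102
rim y [0.1440192  0.39687247]
```

Trigger is out again (blade front at -28 to -31 mm, as at first) and the spyglass hasn't moved. Pick it up next.

Emit:
step_arm(series=[[[-10, 0, 40], [0.001, -0.11, 0], -0.9], [[0, -5, 80], [0.002, -0.22, -0.002], -0.6], [[20, -30, 115], [0.003, -0.33, -0.002], -0.35], [[40, -50, 150], [0.003, -0.444, -0.003], -0.35], [[58, -66, 182], [0.003, -0.444, -0.003], -0.35], [[58, -66, 182], [0.003, -0.444, -0.003], -0.35], [[58, -66, 182], [0.003, -0.444, -0.003], -0.35], [[58, -66, 182], [0.003, -0.444, -0.003], -0.35]], newtons=30)

```text
t: 15.12
tcp_pos: [0.4526, -0.0611, 0.1393]
tcp_rot: [[0.174, 0.106, -0.979], [0.017, -0.994, -0.104], [-0.985, 0.001, -0.175]]
wrist_force: [1.7, -0.2, 0.9]
width: 0.0576
```

```bash
python3 - <<'E'
from h import *
st(); T=(stn(-.0882,-.007,.030),96,10); row(*tgt(*T,.11)); row(*tgt(*T,.005))
E
```

```text
t 15.12 q [ 0.34 -0.52 -0.61  0.04 -1.31 -0.25] p [ 0.4526 -0.0611  0.1393] F [ 1.7 -0.2  0.9] w 0.0576
[0.8, -0.1, 1.0] [0.001, -0.001, -0.001]
[105.8, -0.2, 1.1] [0.001, -0.001, -0.001]
```

Emit:
step_arm(series=[[[38, 0, 1], [0, 0, 0], -0.35], [[75, 0, 1], [0, 0, 0], -0.35], [[100, 0, 1], [0, 0, 0], -0.35], [[100, 0, 1], [0, 0, 0], -0.35], [[100, 0, 1], [0, 0, 0], 1], [[100, 0, 1], [0, 0, 0], 1], [[100, 0, 1], [0, 0, 0], 1], [[100, 0, 1], [0, 0, 0], 1], [[100, 0, 1], [0, 0, 0], 1]], newtons=35)

```text
t: 15.87
tcp_pos: [0.4708, -0.0594, 0.044]
tcp_rot: [[0.179, 0.106, -0.978], [0.017, -0.994, -0.105], [-0.984, 0.002, -0.18]]
wrist_force: [-1.9, 0.6, 6.5]
width: 0.0386
```

Emit:
step_arm(series=[[[-35, 0, -7], [0, 0, 0], 1], [[-75, 0, -14], [0, 0, 0], 1], [[-115, 0, -21], [0, 0, 0], 1], [[-155, 0, -28], [0, 0, 0], 1], [[-195, 0, -35], [0, 0, 0], 1], [[-230, 0, -41], [0, 0, 0], 1], [[-230, 0, -41], [0, 0, 0], 1]])

```text
t: 16.45
tcp_pos: [0.4713, -0.0597, 0.2876]
tcp_rot: [[0.193, 0.106, -0.976], [0.018, -0.994, -0.104], [-0.981, 0.002, -0.194]]
wrist_force: [0.5, -0.6, -0.4]
width: 0.0388
```

```bash
cat >> h.py <<'E'
Rd=Ro.from_euler('z',3.8,degrees=True).as_matrix()
def drw(u,v,z): return Rd@np.array([u,v,z])
E
python3 - <<'E'
from h import *
st(); print(drw(.53,.272,0)); 
for z in(.26,.16,.128): row(*tgt(drw(.53,.272,z),93.8,10,.011))
E
```

```text
t 16.45 q [ 0.33 -0.46 -0.31  0.05 -1.54 -0.23] p [ 0.4713 -0.0597  0.2876] F [ 0.5 -0.6 -0.4] w 0.0388
[0.51080828 0.30652717 0.        ]
[30.4, -360.2, -71.5] [0.039, -0.02, 0.005]
[128.5, -360.4, -52.1] [0.039, -0.02, 0.005]
[159.9, -360.4, -45.9] [0.039, -0.02, 0.005]
```

Emit:
step_arm(series=[[[0, -40, -7], [0.039, -0.02, 0.005], 1], [[0, -80, -15], [0.039, -0.02, 0.005], 1], [[0, -120, -25], [0.039, -0.02, 0.005], 1], [[0, -160, -35], [0.039, -0.02, 0.005], 1], [[0, -200, -45], [0.039, -0.02, 0.005], 1], [[10, -240, -50], [0.039, -0.02, 0.005], 1], [[15, -280, -60], [0.039, -0.02, 0.005], 1], [[25, -320, -65], [0.039, -0.02, 0.005], 1], [[30, -360, -71], [0.039, -0.02, 0.005], 1], [[30, -360, -71], [0.039, -0.02, 0.005], 1], [[30, -360, -71], [0.039, -0.02, 0.005], 1]])

```text
t: 17.37
tcp_pos: [0.5077, 0.3079, 0.2695]
tcp_rot: [[0.171, 0.069, -0.983], [0.01, -0.998, -0.069], [-0.985, 0.002, -0.172]]
wrist_force: [0.6, -1.2, -1.9]
width: 0.0387
```

```bash
python3 - <<'E'
from h import *
st()
for z in(.16,.133,.126): row(*tgt(drw(.53,.272,z),93.8,10,.011))
c=camera("top"); save("drw7",cv2.resize(c["color"][130:260,170:330],None,fx=4,fy=4))
E
```

```text
t 17.37 q [ 0.96 -0.1  -0.08  0.14 -1.48 -0.89] p [0.5077 0.3079 0.2695] F [ 0.6 -1.2 -1.9] w 0.0387
[97.4, 1.4, 15.8] [0.003, 0.002, -0.001]
[124.0, 1.4, 20.5] [0.003, 0.002, -0.001]
[130.9, 1.4, 21.7] [0.003, 0.002, -0.001]
```

View pics/drw7.png

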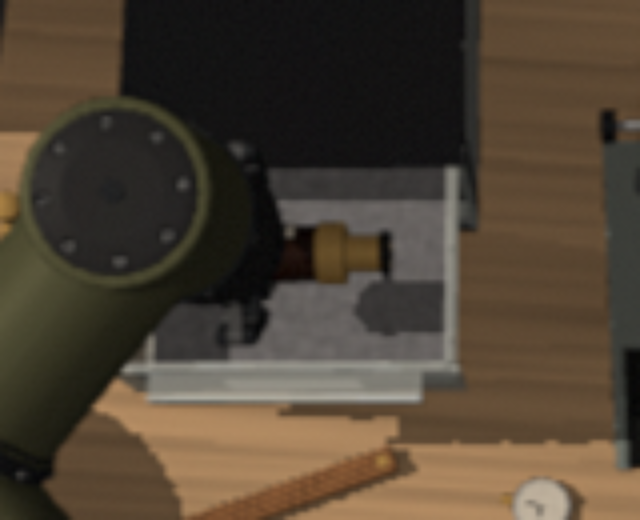

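```bash
python3 - <<'E'
from h import *
for n in("top","side"):
    P=cloud(camera(n)); Q=P@Rd
    m=(Q[...,0]>.45)&(Q[...,0]<.75)&(Q[...,1]>.12)&(Q[...,1]<.45)
    for lo in np.arange(.2,.6,.025):
        k=m&(P[...,2]>=lo)&(P[...,2]<lo+.025)
        if k.sum()>3: print(n,round(lo,3),k.sum(),"u",np.percentile(Q[k][:,0],[1,99]).round(3),"v",np.percentile(Q[k][:,1],[1,99]).round(3))
E
```

```text
top 0.225 4 u [0.518 0.526] v [0.186 0.205]
top 0.25 306 u [0.506 0.548] v [0.185 0.265]
top 0.275 78 u [0.473 0.54 ] v [0.216 0.274]
top 0.3 32 u [0.455 0.57 ] v [0.258 0.284]
top 0.325 93 u [0.45  0.574] v [0.262 0.287]
top 0.35 40 u [0.472 0.578] v [0.258 0.281]
top 0.375 13 u [0.479 0.516] v [0.238 0.251]
top 0.425 50 u [0.451 0.53 ] v [0.23  0.268]
top 0.45 56 u [0.451 0.52 ] v [0.23  0.258]
top 0.475 67 u [0.451 0.516] v [0.23  0.252]
top 0.5 18 u [0.452 0.507] v [0.229 0.244]
top 0.525 68 u [0.451 0.516] v [0.225 0.247]
top 0.55 72 u [0.451 0.522] v [0.228 0.256]
top 0.575 57 u [0.451 0.507] v [0.228 0.243]
side 0.225 23 u [0.507 0.544] v [0.284 0.352]
side 0.25 335 u [0.497 0.558] v [0.219 0.352]
side 0.275 262 u [0.477 0.558] v [0.256 0.35 ]
side 0.3 141 u [0.46  0.574] v [0.265 0.292]
side 0.325 224 u [0.451 0.577] v [0.264 0.294]
side 0.35 129 u [0.473 0.58 ] v [0.262 0.297]
side 0.375 148 u [0.469 0.539] v [0.271 0.313]
side 0.4 151 u [0.468 0.532] v [0.275 0.313]
side 0.425 127 u [0.457 0.529] v [0.292 0.321]
side 0.45 199 u [0.456 0.533] v [0.298 0.321]
side 0.475 173 u [0.458 0.528] v [0.298 0.32 ]
side 0.5 148 u [0.462 0.52 ] v [0.304 0.321]
side 0.525 127 u [0.465 0.517] v [0.307 0.325]
side 0.55 124 u [0.459 0.525] v [0.288 0.341]
side 0.575 131 u [0.451 0.513] v [0.3   0.348]
```

All parts of the hand stay at u < 0.58 m, in front of the unit's frame at about 0.60. Lower it.

Emit:
step_arm(series=[[[35, 1.4, 6], [0, 0, 0], 1], [[70, 1.4, 12], [0, 0, 0], 1], [[97, 1.4, 16], [0, 0, 0], 1], [[110, 1.4, 18], [0, 0, 0], 1], [[120, 1.4, 20], [0, 0, 0], 1], [[125, 1.4, 20.7], [0, 0, 0], 1], [[128, 1.4, 21.2], [0, 0, 0], 1], [[128, 1.4, 21.2], [0, 0, 0], 1], [[128, 1.4, 21.2], [0, 0, 0], 1]])

```text
t: 18.27
tcp_pos: [0.5106, 0.3048, 0.1441]
tcp_rot: [[0.176, 0.066, -0.982], [0.014, -0.998, -0.065], [-0.984, -0.002, -0.177]]
wrist_force: [-1.2, -0.4, -0.9]
width: 0.0389
```

Emit:
step_arm(series=[[[2, 0, 0.4], [0, 0, 0], 1], [[2, 0, 0.4], [0, 0, 0], 1], [[2, 0, 0.4], [0, 0, 0], 1]])

```text
t: 18.52
tcp_pos: [0.511, 0.3052, 0.1431]
tcp_rot: [[0.178, 0.066, -0.982], [0.015, -0.998, -0.065], [-0.984, -0.003, -0.178]]
wrist_force: [0.7, 0.1, -0.5]
width: 0.0386
```

Emit:
step_arm(series=[[[2.5, 0, 0.4], [0, 0, 0], 1], [[2.5, 0, 0.4], [0, 0, 0], 1], [[2.5, 0, 0.4], [0, 0, 0], 1], [[2.5, 0, 0.4], [0, 0, 0], 1]])

```text
t: 18.85
tcp_pos: [0.511, 0.3052, 0.1405]
tcp_rot: [[0.178, 0.066, -0.982], [0.015, -0.998, -0.065], [-0.984, -0.003, -0.178]]
wrist_force: [1.2, 0.4, -0.0]
width: 0.0388
```

Emit:
step_arm(series=[[[1.5, 0, 0.3], [0, 0, 0], 1], [[1.5, 0, 0.3], [0, 0, 0], 1], [[1.5, 0, 0.3], [0, 0, 0], 1], [[1.5, 0, 0.3], [0, 0, 0], 1]])

```text
t: 19.18
tcp_pos: [0.5115, 0.3054, 0.1401]
tcp_rot: [[0.179, 0.066, -0.982], [0.016, -0.998, -0.065], [-0.984, -0.004, -0.18]]
wrist_force: [1.0, -0.3, 5.3]
width: 0.0384
```

Contact with the drawer floor felt (5 N). Release and retreat.

Emit:
step_arm(series=[[[0, 0, 0], [0, 0, 0], 0], [[0, 0, 0], [0, 0, 0], -0.1], [[0, 0, 0], [0, 0, 0], -0.2], [[0, 0, 0], [0, 0, 0], -0.25], [[0, 0, 0], [0, 0, 0], -0.25], [[-25, 0, 0], [0, 0, 0], -0.25], [[-60, 0, 0], [0, 0, 0], -0.25], [[-100, 0, 0], [0, 0, 0], -0.25], [[-140, 0, 0], [0, 0, 0], -0.25], [[-150, 0, 0], [0, 0, 0], 1], [[-150, 0, 0], [0, 0, 0], 1]])

```text
t: 20.1
tcp_pos: [0.485, 0.3037, 0.2927]
tcp_rot: [[0.184, 0.067, -0.981], [0.021, -0.998, -0.064], [-0.983, -0.009, -0.185]]
wrist_force: [0.0, 0.6, -0.6]
width: 0.0299
```

```bash
cat >> h.py <<'E'
def dchk(tag,views=("top","side")):
    for n in views:
        c=camera(n); P=cloud(c); Q=P@Rd
        m=(Q[...,0]>.467)&(Q[...,0]<.75)&(Q[...,1]>.165)&(Q[...,1]<.385)&(P[...,2]>.118)&(P[...,2]<.155); q=Q[m]
        if len(q)>20: print(n,len(q),"u",np.percentile(q[:,0],[2,98]).round(4),"v",np.percentile(q[:,1],[1,99]).round(4),"z",np.percentile(q[:,2],98).round(4))
        r=(abs(Q[...,1]-.272)<.08)&(P[...,2]>.172)&(P[...,2]<.192)&(Q[...,0]>.35)&(Q[...,0]<.75); print(n,"lip u",np.percentile(Q[r][:,0],1).round(4),r.sum())
        save(tag+n,c["color"])
E
python3 - <<'E'
from h import *
st(); dchk("d8")
E
```

```text
t 20.1 q [ 0.99 -0.17 -0.11  0.14 -1.52 -0.93] p [0.485  0.3037 0.2927] F [ 0.   0.6 -0.6] w 0.0299
top 411 u [0.5086 0.5457] v [0.1844 0.2866] z 0.1498
top lip u 0.4306 2641
side 609 u [0.5099 0.5485] v [0.1873 0.3508] z 0.1484
side lip u 0.4325 2029
```

The spyglass lies at u≈0.528 in the drawer. Lip edge is at u≈0.433. Go round in front with closed fingers.

```bash
python3 - <<'E'
from h import *
for u,z in((.38,.25),(.38,.156)): row(*tgt(drw(u,.272,z),93.8,10,.022))
E
```

```text
[-7.3, -1.5, 127.9] [-0.0, -0.006, 0.005]
[85.1, -1.1, 144.8] [-0.0, -0.006, 0.005]
```

Emit:
step_arm(series=[[[-7, -1.5, 40], [0, 0, 0], 1], [[-7, -1.5, 80], [0, -0.006, 0.005], 1], [[-7, -1.5, 128], [0, -0.006, 0.005], 1], [[-7, -1.5, 128], [0, -0.006, 0.005], 1], [[25, -1.5, 134], [0, -0.006, 0.005], 1], [[55, -1.5, 140], [0, -0.006, 0.005], 1], [[85, -1.1, 145], [0, -0.006, 0.005], 1], [[85, -1.1, 145], [0, -0.006, 0.005], 1], [[85, -1.1, 145], [0, -0.006, 0.005], 1]])

```text
t: 20.95
tcp_pos: [0.3569, 0.2953, 0.1761]
tcp_rot: [[0.172, 0.066, -0.983], [0.007, -0.998, -0.066], [-0.985, 0.005, -0.172]]
wrist_force: [0.3, 0.1, 1.7]
width: 0.0004
```

```bash
python3 - <<'E'
from h import *
o=st(); M=np.array(o["tcp_rot"]); t=np.array(o["tcp_pos"])+.022*M[:,0]; print("tip",Rd.T@t)
for u in(.40,.45,.57): row(*tgt(drw(u,.272,.156),93.8,10,.022))
E
```

```text
t 20.95 q [ 1.25 -0.47 -0.55  0.16 -1.43 -1.2 ] p [0.3569 0.2953 0.1761] F [0.3 0.1 1.7] w 0.0004
tip [0.37943921 0.27087343 0.15438471]
[1.9, -1.0, -20.5] [0.0, 0.002, -0.005]
[10.5, -1.1, -69.7] [0.0, 0.002, -0.005]
[31.2, -1.1, -188.0] [0.0, 0.002, -0.005]
```

Emit:
step_arm(series=[[[3.5, 0, -20], [0, 0, 0], 1], [[5.3, 0, -30], [0, 0, 0], 1], [[7, 0, -39], [0, 0, 0], 1], [[8, 0, -47], [0, 0, 0], 1], [[9.5, 0, -55], [0, 0, 0], 1], [[11, 0, -63], [0, 0, 0], 1], [[12, 0, -71], [0, 0, 0], 1], [[14, 0, -79], [0, 0, 0], 1], [[15, 0, -87], [0, 0, 0], 1], [[16.5, 0, -95], [0, 0, 0], 1], [[18, 0, -103], [0, 0, 0], 1], [[19, 0, -111], [0, 0, 0], 1]])

```text
t: 21.95
tcp_pos: [0.4699, 0.3027, 0.1761]
tcp_rot: [[0.171, 0.066, -0.983], [0.007, -0.998, -0.066], [-0.985, 0.005, -0.171]]
wrist_force: [-2.1, 0.5, -0.3]
width: 0.0002
```

```bash
python3 - <<'E'
from h import *
st(); dchk("d9",("side",))
for u in(.52,.56,.58): row(*tgt(drw(u,.272,.156),93.8,10,.022))
E
```

```text
t 21.95 q [ 1.02 -0.19 -0.34  0.15 -1.33 -0.98] p [0.4699 0.3027 0.1761] F [-2.1  0.5 -0.3] w 0.0002
side 576 u [0.5261 0.605 ] v [0.1943 0.3803] z 0.1494
side lip u 0.4921 1854
[2.9, -1.3, -26.3] [0.0, 0.002, -0.005]
[9.8, -1.3, -65.7] [0.0, 0.002, -0.005]
[13.2, -1.3, -85.4] [0.0, 0.002, -0.005]
```

View pics/d9side.png

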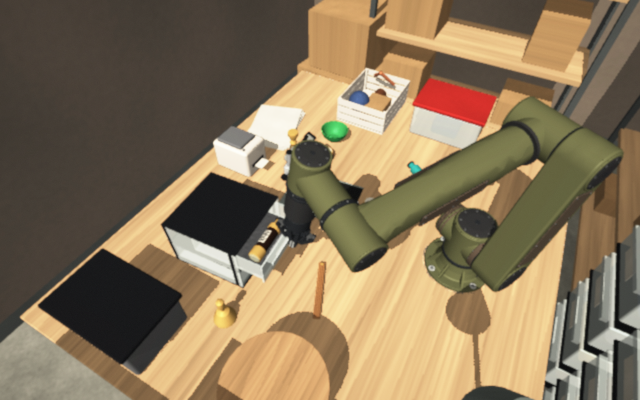

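The drawer is moving, force 2 N, with the spyglass inside at about (265,240). Continue.

Emit:
step_arm(series=[[[1.3, 0, -8], [0, 0, 0], 1], [[2.6, 0, -16], [0, 0, 0], 1], [[4, 0, -24], [0, 0, 0], 1], [[5.3, 0, -32], [0, 0, 0], 1], [[6.6, 0, -40], [0, 0, 0], 1], [[8, 0, -48], [0, 0, 0], 1], [[9.2, 0, -55], [0, 0, 0], 1], [[10.4, 0, -62], [0, 0, 0], 1]])

```text
t: 22.67
tcp_pos: [0.5342, 0.3067, 0.1763]
tcp_rot: [[0.171, 0.065, -0.983], [0.006, -0.998, -0.065], [-0.985, 0.005, -0.171]]
wrist_force: [-0.5, 1.2, -1.6]
width: 0.0001
```

Emit:
step_arm(series=[[[0.8, 0, -5], [0, 0, 0], 1], [[1.6, 0, -10], [0, 0, 0], 1], [[2.2, 0, -14], [0, 0, 0], 1]])

```text
t: 22.92
tcp_pos: [0.5489, 0.3076, 0.1764]
tcp_rot: [[0.171, 0.065, -0.983], [0.006, -0.998, -0.065], [-0.985, 0.006, -0.171]]
wrist_force: [-1.3, -0.2, -1.5]
width: -0.0001
```

```bash
python3 - <<'E'
from h import *
o=st(); M=np.array(o["tcp_rot"]); print("tip",Rd.T@(np.array(o["tcp_pos"])+.022*M[:,0]))
for n in("top","side"):
    P=cloud(camera(n)); Q=P@Rd
    for v0,v1 in((.16,.24),(.30,.39)):
        r=(Q[...,1]>v0)&(Q[...,1]<v1)&(Q[...,0]>.45)&(Q[...,0]<.75)
        h=[(round(u,3),int((r&(Q[...,0]>=u)&(Q[...,0]<u+.01)&(P[...,2]>.165)&(P[...,2]<.2)).sum()),int((r&(Q[...,0]>=u)&(Q[...,0]<u+.01)&(P[...,2]>.095)&(P[...,2]<.15)).sum())) for u in np.arange(.52,.64,.01)]
        print(n,v0,h)
E
```

```text
t 22.92 q [ 0.9  -0.01 -0.16  0.14 -1.31 -0.86] p [0.5489 0.3076 0.1764] F [-1.3 -0.2 -1.5] w -0.0001
tip [0.57184808 0.27040293 0.15468457]
top 0.16 [(np.float64(0.52), 0, 0), (np.float64(0.53), 0, 0), (np.float64(0.54), 0, 0), (np.float64(0.55), 0, 0), (np.float64(0.56), 0, 0), (np.float64(0.57), 0, 0), (np.float64(0.58), 81, 0), (np.float64(0.59), 75, 0), (np.float64(0.6), 83, 20), (np.float64(0.61), 86, 0), (np.float64(0.62), 83, 0), (np.float64(0.63), 85, 25)]
top 0.3 [(np.float64(0.52), 0, 0), (np.float64(0.53), 0, 0), (np.float64(0.54), 0, 0), (np.float64(0.55), 0, 0), (np.float64(0.56), 0, 0), (np.float64(0.57), 0, 0), (np.float64(0.58), 0, 0), (np.float64(0.59), 0, 0), (np.float64(0.6), 0, 0), (np.float64(0.61), 0, 0), (np.float64(0.62), 0, 0), (np.float64(0.63), 0, 0)]
side 0.16 [(np.float64(0.52), 0, 0), (np.float64(0.53), 0, 0), (np.float64(0.54), 0, 0), (np.float64(0.55), 0, 0), (np.float64(0.56), 0, 0), (np.float64(0.57), 0, 0), (np.float64(0.58), 0, 0), (np.float64(0.59), 0, 0), (np.float64(0.6), 0, 0), (np.float64(0.61), 0, 0), (np.float64(0.62), 0, 0), (np.float64(0.63), 0, 0)]
side 0.3 [(np.float64(0.52), 0, 0), (np.float64(0.53), 0, 0), (np.float64(0.54), 0, 0), (np.float64(0.55), 0, 0), (np.float64(0.56), 0, 0), (np.float64(0.57), 0, 0), (np.float64(0.58), 71, 0), (np.float64(0.59), 64, 0), (np.float64(0.6), 81, 130), (np.float64(0.61), 89, 0), (np.float64(0.62), 86, 0), (np.float64(0.63), 75, 0)]
```

Emit:
step_arm(series=[[[0.5, 0, -3], [0, 0, 0], 1], [[1, 0, -6], [0, 0, 0], 1], [[1.5, 0, -9], [0, 0, 0], 1], [[1.5, 0, -9], [0, 0, 0], 1]])

```text
t: 23.35
tcp_pos: [0.5586, 0.308, 0.1767]
tcp_rot: [[0.172, 0.065, -0.983], [0.005, -0.998, -0.065], [-0.985, 0.006, -0.172]]
wrist_force: [0.4, 0.6, 0.6]
width: -0.0003
```

Emit:
step_arm(series=[[[0.5, 0, -3], [0, 0, 0], 1], [[1, 0, -6], [0, 0, 0], 1], [[1.5, 0, -9], [0, 0, 0], 1], [[1.5, 0, -9], [0, 0, 0], 1]])

```text
t: 23.68
tcp_pos: [0.5613, 0.3082, 0.1768]
tcp_rot: [[0.159, 0.066, -0.985], [0.002, -0.998, -0.066], [-0.987, 0.009, -0.159]]
wrist_force: [-43.9, -4.4, 19.0]
width: -0.0001
```

Hard stop reached (44 N). Back away.

Emit:
step_arm(series=[[[0, 0, 15], [0, 0, 0], 1], [[0, 0, 40], [0, 0, 0], 1], [[-5, 0, 80], [0, 0, 0], 1], [[-20, 0, 120], [0, 0, 0], 1], [[-40, 0, 160], [0, 0, 0], 1], [[-40, 0, 160], [0, 0, 0], 1], [[-40, 0, 160], [0, 0, 0], 1]])

```text
t: 24.27
tcp_pos: [0.3965, 0.2984, 0.1933]
tcp_rot: [[0.162, 0.069, -0.984], [0.007, -0.998, -0.069], [-0.987, 0.005, -0.162]]
wrist_force: [-0.1, 0.9, 0.6]
width: -0.0003
```

```bash
python3 - <<'E'
from h import *
st(); c=camera("side"); d=camera("top")
P=cloud(d); Q=P@Rd; r=(abs(Q[...,1]-.272)<.08)&(P[...,2]>.172)&(P[...,2]<.195)&(Q[...,0]>.45)&(Q[...,0]<.75); print("lip u",np.percentile(Q[r][:,0],1) if r.any() else None)
P=(P-S)@Rs; c35,s35=np.cos(np.radians(35)),np.sin(np.radians(35)); e=P-np.array([.0514,0,.129]); sx=-c35*e[...,0]-s35*e[...,2]; sy=-s35*e[...,0]+c35*e[...,2]
m=(P[...,1]>-.08)&(P[...,1]<-.04)&(P[...,2]>.1)&(P[...,2]<.2)&(abs(sy)<.03)&(sx<-.02)&(sx>-.1); print("trig",m.sum(),np.percentile(sx[m],[3,97]))
save("end",np.hstack([cv2.resize(c["color"][100:340,140:400],(400,370)),cv2.resize(d["color"][60:290,160:500],(400,370))]))
E
```

```text
t 24.27 q [ 1.15 -0.36 -0.44  0.15 -1.42 -1.1 ] p [0.3965 0.2984 0.1933] F [-0.1  0.9  0.6] w -0.0003
lip u 0.5940369362774502
trig 219 [-0.08359709 -0.02838129]
```

View pics/end.png

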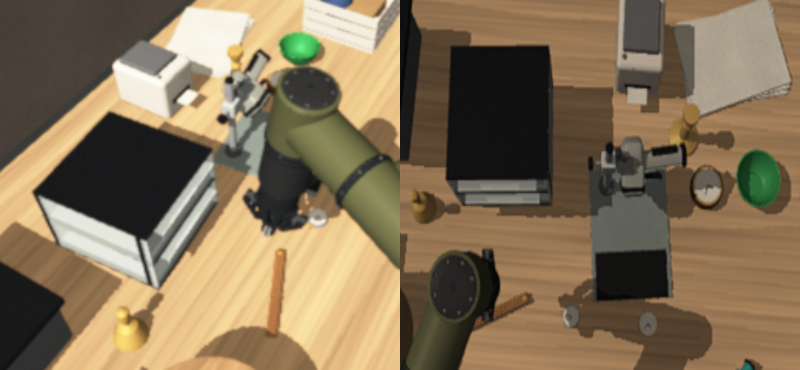

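The drawer looks shut, lips of both drawers in line at (500,190), the mat is empty and the props are in place. I'll wait a second for anything to settle, then hand in.

Emit:
step_arm(series=[[[0, 0, 0], [0, 0, 0], 1], [[0, 0, 0], [0, 0, 0], 1], [[0, 0, 0], [0, 0, 0], 1], [[0, 0, 0], [0, 0, 0], 1], [[0, 0, 0], [0, 0, 0], 1], [[0, 0, 0], [0, 0, 0], 1], [[0, 0, 0], [0, 0, 0], 1], [[0, 0, 0], [0, 0, 0], 1], [[0, 0, 0], [0, 0, 0], 1], [[0, 0, 0], [0, 0, 0], 1], [[0, 0, 0], [0, 0, 0], 1], [[0, 0, 0], [0, 0, 0], 1]])

```text
t: 25.37
tcp_pos: [0.3976, 0.2978, 0.1911]
tcp_rot: [[0.159, 0.067, -0.985], [0.003, -0.998, -0.067], [-0.987, 0.008, -0.159]]
wrist_force: [0.4, -0.2, 0.6]
width: 0.0
```

```bash
python3 -c "
from h import *
st(); print(sign_off())"
```

```text
t 25.37 q [ 1.15 -0.36 -0.44  0.15 -1.42 -1.1 ] p [0.3976 0.2978 0.1911] F [ 0.4 -0.2  0.6] w 0.0
the job is handed in; nothing more can be done
None
```

I handed the job in at 25 s of the 72 s allowed; every step was carried out, but the hand-in reports no verdict.

- **Rolling and placing:** I rolled the spyglass in two tilted grasps and laid it on the mat, label away from the robot. The label sat about 43° up, within about 5 mm of the best spot along the mat, and had not moved after the trigger was worked.
- **Trigger:** I squeezed it twice. The first squeeze stopped at 49.7 mm and did not close further at higher grip. The second, farther from the hinge, stopped at 48.5 mm. Both fit a fully squeezed trigger, but I never saw its angle directly. After release its front face was back at its starting position.
- **Drawer:** I laid the spyglass on the drawer floor, its axis about 25 mm above the floor by the camera. I then pushed the drawer about 160 mm to its hard stop, with a brief wrist-force peak of 44 N (the limit is 120 N).
- **Final checks:** The last pictures show the drawer's lip level with the lower drawer's, the mat empty, the trigger out and the props apparently in place; I did not measure the props. The hand is clear of everything. I could not see the spyglass once the drawer was shut, so its rest there is assumed from before the push.

Two readings disagreed. While I held the spyglass in the air, the picture put the label at about 70° up where the roll count gave 55°, so I placed it at an angle that would work for either.

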